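# Lay the brick on the soldering hearth

## Task

Make the soldering hearth ready by pushing only, picking nothing up: push over the firebrick that stands on end on the steel hearth plate so that it falls flat with its top towards the end stop, then push it along the plate until its end is flush and square against the stop. Then flip the hinged hold-down arm over from behind the stop so that it comes down and rests on the brick. Leave the other things on the bench where they are.

Things in the scene. Friction and masses are not known exactly. Their poses are not given: they have to be found in the camera images.
- hearth: Steel plate fixed to the bench, 360 (x) x 190 (y) x 6 mm thick; origin at the centre of its underside, z up. +x points from the standing brick to the end stop: a dark steel wall 140 mm wide, inner face at x = 140 mm, top 50 mm above the bench. Behind it two lugs (y = +-31 mm, x = 152 to 170 mm, top at 74 mm) carry the hinge of the hold-down arm. Its place and yaw vary widely.
- stop_face (a point): Centre of the stop's inner face, at (140, 0, 26) mm in the hearth's frame; axes as the hearth's.
- brick: Loose cream firebrick, 40 (x) x 90 (y) x 150 mm (z, height), 0.3 to 0.6 kg, standing on its small end on the plate, a broad face looking roughly along the hearth's +x. Origin at the centre of the end it stands on, z to its top end. Pushed near its top along the hearth's +x it tips (balance at about 15 degrees) and falls flat, its end then some 50 to 105 mm short of the stop.
- brick_center (a point): Centre of the firebrick, 75 mm from either end; axes as the brick's.
- brick_top (a point): Centre of the brick's upper end as it stands at first, the end that must finish against the stop; axes as the brick's.
- holddown (a joint): Hinge of the hold-down arm, rad: 0 = straight up, negative = leaning back from the brick (rests at its limit, -0.4, at first), 1.57 = level, pointing along the hearth's -x, as when it rests on the lying brick. Hinge axis along the hearth's y at (161, 0, 66) mm in the hearth's frame. It turns easily, damped: pushed forward past upright it falls by itself in about a second.
- strap_tip (a point): Free end of the hold-down arm: aluminium strap 40 mm wide, 8 mm thick, 110 mm from the hinge axis to this point, 0.2 kg, with a round rubber foot (20 mm across, 16 mm long) on its brick side, 95 mm from the hinge. Leaning back at the start, this point is about 43 mm beyond the hinge along the hearth's +x and 167 mm above the bench.
- spare_brick: Bystander: a like firebrick, 150 x 90 x 40 mm, lying flat on the bench beside the plate; origin at the centre of its underside.
- flux_jar: Bystander: jar 56 mm across, 60 mm tall, on the bench to the robot's left; origin under its centre.
- crucible: Bystander: white ceramic cup 60 mm across, 50 mm tall, near the stop on the plate's -y side; origin under its centre.
- wrench: Bystander: wrench lying on the bench to the robot's right.
- beaker: Bystander: clear beaker 90 mm across, 120 mm tall, to the robot's left; origin under its centre.
- bottle: Bystander: white bottle 66 mm across, 170 mm tall, to the robot's right; origin under its centre.
- brass_slug: Bystander: small brass cylinder 24 mm across, 22 mm tall, on the corner of the hearth plate beside the standing brick (hearth x about -155 mm, y about -78 mm); origin under its centre.

How it is judged (in metres and radians):
On the way, in this order (a step that is already met when the one before it is completed fails the run):
1. the brick lies flat on the plate, fallen towards the stop, the arm still up (height (world z) of brick_center below 0.032 m and height (world z) of brick_top below 0.036 m and angle between the z axis of brick and the x axis of hearth, either way round below 0.35 rad and x of brick_top in the frame of hearth above 0 m and value of joint holddown below 0.3 rad), for 0.2 s.
2. the brick's end is flush against the stop, the arm still up (height (world z) of brick_center below 0.032 m and height (world z) of brick_top below 0.036 m and angle between the z axis of brick and the x axis of hearth, either way round below 0.06 rad and x of brick_top in the frame of hearth above 0.135 m and y of brick_center in the frame of hearth between -0.035 and 0.035 m and value of joint holddown below 0.3 rad), for 0.2 s.
3. the hold-down arm rests on the brick (value of joint holddown above 1.4 rad and contact force between holddown and brick above 0.3 N), for 0.2 s.
At the end, for the whole second after the job is handed in: The brick lies flat and at rest on the plate, its first-upper end within 5 mm of the stop, square to within 0.06 rad and within 35 mm of the plate's centre line; the hold-down arm lies down (joint above 1.4 rad) and bears on the brick with more than 0.3 N (all of step 3 and height (world z) of brick_center below 0.032 m and height (world z) of brick_top below 0.036 m and angle between the z axis of brick and the x axis of hearth, either way round below 0.06 rad and x of brick_top in the frame of hearth above 0.135 m and y of brick_center in the frame of hearth between -0.035 and 0.035 m and linear speed of brick below 0.02 m/s and velocity of joint holddown below 0.1 rad/s); the robot touches nothing.
It fails at once if the standing brick is lifted (height (world z) of brick_center above 0.106 m).
It fails at once if the lying brick is lifted (angle between the z axis of brick and the x axis of hearth, either way round below 0.25 rad and height (world z) of brick_center above 0.06 m).
It fails at once if another thing on the bench is moved more than 30 mm (distance of any of spare_brick, flux_jar, crucible, wrench, beaker, bottle, brass_slug from where it was at the start of the episode above 0.03 m).
It also fails if it takes over 62 s, if anything falls off the work surface, if the arm or the gripper's body presses on something with over 40 N, if the wrist force passes 120 N, or if a joint passes its speed limit or range.

## Robot

A 6-joint arm with a two-finger parallel gripper is mounted at the origin on the work surface. World frame = base frame: x ahead of the robot, y to its left, z up, the work surface at z = 0. Lengths are in mm, angles in rad, forces in N, time in s.
With the tool pointing down it reaches from about 400 to 925 mm from the base axis. Payload 12.5 kg.
Tool frame: the origin (TCP) lies at the very end of the fingers, on their centre line; the grasp point (between the pads) lies 19 mm behind it (env.grip_point_offset is the distance from the TCP to the grasp point, in mm); z points along the fingers, y is the direction in which the jaws open and shut (so a half turn about z gives the same grasp; the last joint's range is limited). The gripper opens to 95 mm and grips with 3 to 60 N. Pads are 20 mm wide; open, the fingers measure 119 mm over their backs; the gripper's body (75 mm by 180 mm) begins 59 mm behind the grasp point.
Start: joints at [1.113, 0.491, 1.559, -0, 1.092, -0.106], TCP at [215.353, 586.748, 182.461] pointing down, gripper open.
Joint ranges: [-3.1, 3.1], [-0.84, 2.19], [0.05, 2.79], [-1.13, 4.28], [0.06, 2.93], [-2.69, 2.69]. Speed limits (rad/s): [2.22, 2.22, 2.79, 3.14, 3.14, 3.14].

## Interface

Orientations are given as [roll, pitch, yaw] about the fixed x, y, z axes, in that order (R = Rz(yaw) Ry(pitch) Rx(roll)).
In Python, from cell import env gives the robot as it stands.
- The arm moves only by the tool drive_tool, never from a script. Its argument "commands" is a list of rows, each an object of numbers: "dx", "dy", "dz": the shift along the world's x, y, z in mm; "yaw": the turn about the world's z in degrees. In form: [{"dx": .., "dy": .., "dz": .., "yaw": ..}, ...]. A call has 1 to 5 rows; each row shifts and turns the commanded pose from where the row before left it; what a row does not reach is not made up. A row lasts 1/12 s, in which the tool goes at most 41.7 mm and 7.16 degrees, less where a joint would pass 70% of its speed; a pose out of reach is approached as far as the arm can. A call with a gripper value outside its range is refused whole. "grip" is the opening, from 0 (shut) to 1 (fully open), set as the call begins (left out, the last holds). The fingers move at their own pace and stop on an object; the grip force is fixed at half the most. Time passes only in rows, so rows that do not move let the fingers close. It gives the time, the measured TCP pose, the force and the opening at its end, in the units of the state.
- env.state(): the state, without advancing time (a new reading comes with each control period).
- env.read_camera(name): name is "scene" or "top"; returns the picture (420x560x3 uint8, red, green, blue); there is no depth.
- env.calibration(name): a dict with "intrinsics" (3x3 intrinsics, pixels), "rvec" (rotation vector, rad) and "tvec" (3), from world to camera coordinates, as OpenCV has them. Camera axes: x right, y down, z forward; pixel columns grow to the right and rows downward; lengths in mm; the calibration is good to about 2 mm. A picture is of the moment at which its call begins. calibration takes no time and is no camera call.
- env.job_done(): hands the job in, once; it reports no verdict.
Trained networks look in the newest picture that a camera, given by its name, has taken for a name from the list of things; names that differ only in an ending like _2 or _b are one class to them, and where a whole thing is asked for, a point or a joint stands for the part that bears it (a point fixed in the world has none). Each returns a list of dicts, best first, with "conf" (0 to 1); they miss things now and then, are a little off and sometimes report something else, mostly with a low value. They report only what shows in the picture. A call takes as long as a camera call.
- env.trace(query, camera): "pixels" (420x560 bool, what is visible of it) and "pixel" ([column, row] in pixels, amid what is visible of it).
- env.place_of(query, camera): "pixel" ([column, row] in pixels: a listed point, or the origin of a listed thing).
The state is a dict: "t": time; "joints": joint angles; "qvel": joint speeds; "tau": joint torques, N m; "eef_pos": TCP position; "tcp_rot": TCP orientation; "ft_force": force on the tool from outside, world axes, zero at the start; "moment": the same for the moment, N m; "opening": opening from 0.0 (shut) to 1.0 (fully open).
Only numpy, scipy, OpenCV 4.12 (cv2) and the standard library are available. Lean on these libraries where they do the work, as an engineer would, in place of code of your own. Each camera call takes 0.05 s, during which the arm holds its last target.

## Working session

There is one attempt and no reset: what is moved stays moved. The work goes in short steps, Python scripts to look and compute and a tool call to move; the robot and the scene stay as the last step left them, time stands still between calls to the robot, and variables do not carry over. Pictures are saved under pics/ and viewed, and the job is handed in when it is done.

Besides the shell and the picture viewer there is one more tool, called after "Call:" in YAML: its name, and indented under it one key for each argument. drive_tool: Moves the arm, as the interface text tells. Its arguments: {"type":"object","properties":{"commands":{"type":"array"},"grip":{"type":"number"}},"required":["commands"]}

```bash
mkdir -p pics; ls; cat > h.py <<'E'
import numpy as np, cv2
from cell import env
def cal(n):
    c=env.calibration(n); return np.array(c["intrinsics"],float),np.array(c["rvec"],float),np.array(c["tvec"],float)
def ray(n,px,z):
    K,r,t=cal(n);R=cv2.Rodrigues(r)[0]
    d=R.T@np.linalg.inv(K)@np.array([px[0],px[1],1.]);o=-R.T@t.reshape(3)
    return o+d*(z-o[2])/d[2]
def proj(n,P):
    K,r,t=cal(n);return cv2.projectPoints(np.array(P,float).reshape(-1,3),r,t,K,None)[0].reshape(-1,2)
def snap(n,f):
    im=env.read_camera(n);cv2.imwrite('pics/'+f,im[:,:,::-1]);return im
E
python3 - <<'E'
from h import *
print(env.state())
for n in("scene","top"):
    snap(n,n+'0.png')
    K,r,t=cal(n);print(n,K.tolist(),-cv2.Rodrigues(r)[0].T@t.reshape(3))
    for q in("hearth","stop_face","brick","brick_top","brick_center","strap_tip","brass_slug","crucible","spare_brick","flux_jar","bottle","beaker"):
        print(n,q,[(np.round(d["pixel"],1).tolist(),round(d["conf"],2)) for d in env.place_of(q,n)[:2]])
E
```

```text
pics
{'t': 0.0, 'joints': array([ 1.11342050e+00,  4.91588263e-01,  1.55948818e+00, -4.10699830e-05,
        1.09167148e+00, -1.05611838e-01]), 'qvel': array([-0.00129671, -0.00107993,  0.00080511,  0.00102724, -0.00111215,
       -0.00035092]), 'tau': array([ 6.30582035e-04, -6.12644148e+01, -2.58204818e+01,  6.92835893e-02,
        4.79797251e-02, -7.08660923e-05]), 'eef_pos': array([215.21229773, 586.46584115, 181.83059467]), 'tcp_rot': array([-3.14043998e+00, -8.55630038e-05,  2.78984757e+00]), 'ft_force': array([ 0.59799865,  0.32960659, -0.63865866]), 'moment': array([-0.00082216,  0.01086277,  0.06728301]), 'opening': 1.0018920167160335}
scene [[466.6257516820999, 0.0, 283.15279240827476], [0.0, 466.6257516820999, 202.9686172305194], [0.0, 0.0, 1.0]] [1483.82096057 -443.69993871  827.87852229]
scene hearth [([128.2, 275.4], 0.72), ([271.7, 234.0], 0.59)]
scene stop_face [([317.4, 221.6], 0.96)]
scene brick [([234.1, 239.9], 0.96)]
scene brick_top [([232.1, 194.6], 0.92)]
scene brick_center [([233.0, 216.9], 0.61)]
scene strap_tip [([344.1, 177.4], 0.64)]
scene brass_slug [([21
[... 205 characters left out ...]
0.9], 0.85)]
top [[532.2110038641237, 0.0, 275.9594279582088], [0.0, 532.2110038641237, 214.89245653945406], [0.0, 0.0, 1.0]] [ 257.35692897  -19.29949823 1525.93175886]
top hearth [([285.4, 235.0], 0.85)]
top stop_face [([238.2, 228.1], 0.71), ([399.3, 266.5], 0.58)]
top brick [([324.2, 240.5], 0.76)]
top brick_top [([327.8, 232.9], 0.58), ([424.3, 235.1], 0.19)]
top brick_center [([326.7, 234.8], 0.21)]
top strap_tip [([211.4, 212.5], 0.82)]
top brass_slug [([344.6, 228.9], 0.42), ([210.0, 209.9], 0.24)]
top crucible [([250.2, 185.9], 0.76)]
top spare_brick [([308.6, 188.9], 0.85)]
top flux_jar [([146.8, 257.9], 0.78)]
top bottle [([423.0, 235.8], 0.91)]
top beaker [([116.3, 224.0], 0.61)]
```

View pics/scene0.png

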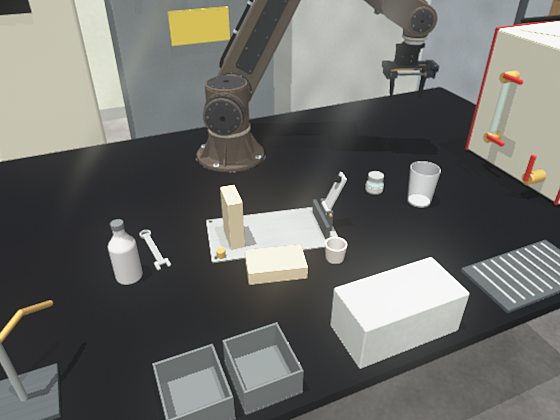

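View pics/top0.png

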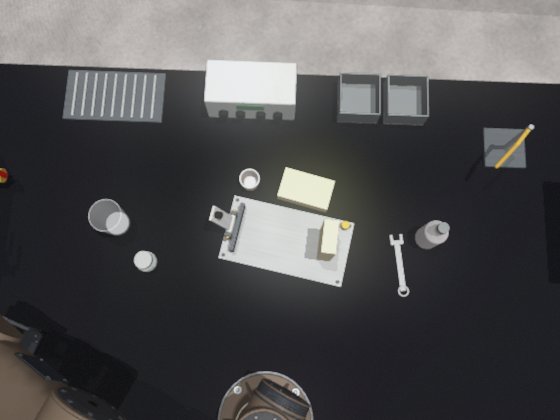

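```bash
python3 - <<'E'
from h import *
for n,px,z in [("top",(285.4,235),0),("top",(238.2,228.1),26),("top",(324.2,240.5),6),("top",(327.8,232.9),156),("top",(211.4,212.5),167),("top",(344.6,228.9),6),("top",(250.2,185.9),0),("top",(308.6,188.9),0),("top",(423,235.8),0),("top",(146.8,257.9),0),("top",(116.3,224),0),
 ("scene",(271.7,234),0),("scene",(317.4,221.6),26),("scene",(234.1,239.9),6),("scene",(232.1,194.6),156),("scene",(344.1,177.4),167),("scene",(219.2,258.9),6),("scene",(334.8,258.9),0),("scene",(273.7,271.4),0)]:
    print(n,px,z,ray(n,px,z).round(1))
im=cv2.imread('pics/top0.png');cv2.imwrite('pics/top0z.png',cv2.resize(im[140:320,180:380],None,fx=4,fy=3.3)[:600,:800])
im=cv2.imread('pics/scene0.png');cv2.imwrite('pics/scene0z.png',cv2.resize(im[140:290,200:400],None,fx=4,fy=4))
E
```

```text
top (285.4, 235) 0 [514.1 -38.1   0. ]
top (238.2, 228.1) 26 [524.5  98.   26. ]
top (324.2, 240.5) 6 [ 501.3 -150.5    6. ]
top (327.8, 232.9) 156 [ 497.6 -146.6  156. ]
top (211.4, 212.5) 167 [538. 159. 167.]
top (344.6, 228.9) 6 [ 537.6 -209.     6. ]
top (250.2, 185.9) 0 [657.3  71.2   0. ]
top (308.6, 188.9) 0 [ 654.8 -101.9    0. ]
top (423, 235.8) 0 [ 527.1 -437.6    0. ]
top (146.8, 257.9) 0 [432.  358.3   0. ]
top (116.3, 224) 0 [527.6 455.9   0. ]
scene (271.7, 234) 0 [503.2 -43.1   0. ]
scene (317.4, 221.6) 26 [532.  88.  26.]
scene (234.1, 239.9) 6 [ 493.8 -153.2    6. ]
scene (232.1, 194.6) 156 [ 492.3 -150.2  156. ]
scene (344.1, 177.4) 167 [546.1 155.3 167. ]
scene (219.2, 258.9) 6 [ 554.8 -215.4    6. ]
scene (334.8, 258.9) 0 [669.7  71.4   0. ]
scene (273.7, 271.4) 0 [650.6 -98.5   0. ]
```

The top view shows the plate centred near (287,240), with its +x pointing to image left. The stop is at (237,228), the standing brick at (328,235), the slug at (346,225) and the crucible at (250,180).

View pics/top0z.png

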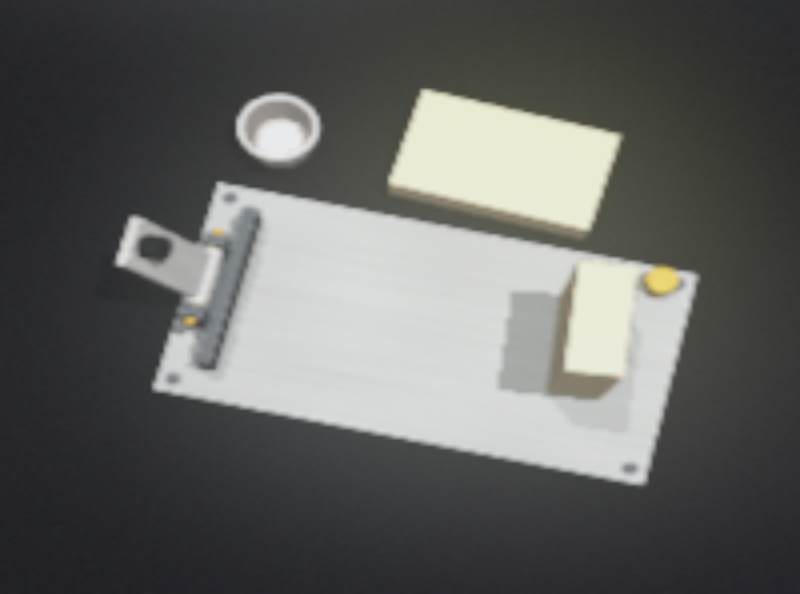

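```bash
python3 - <<'E'
from h import *
m0=None
m=env.read_camera("top")
for q in("hearth","brick","holddown"):
    for d in env.trace(q,"top")[:1]:
        p=d["pixels"].astype(np.uint8);c=max(cv2.findContours(p,0,1)[0],key=cv2.contourArea)
        z={"hearth":6,"brick":156,"holddown":120}[q]
        W=np.array([ray("top",x,z)[:2] for x in c.reshape(-1,2)],np.float32)
        print(q,d["conf"],cv2.minAreaRect(c),cv2.minAreaRect(W))
# colour-based brick top and plate
b=m.astype(int)
cream=((b[:,:,0]-b[:,:,2])>25)&(b.min(2)>120)
print("cream comps");n,l,s,ce=cv2.connectedComponentsWithStats(cream.astype(np.uint8))
for i in range(1,n):
    if s[i,4]>60:
        c=cv2.findContours((l==i).astype(np.uint8),0,1)[0][0]
        for z in (156,40):
            W=np.array([ray("top",x,z)[:2] for x in c.reshape(-1,2)],np.float32); print(z,ce[i],cv2.minAreaRect(W))
E
```

```text
hearth 0.76 ((277.6065368652344, 238.17213439941406), (143.49313354492188, 65.56250762939453), 13.240518569946289) ((504.9353942871094, -13.392303466796875), (414.67108154296875, 190.9182891845703), 78.71392059326172)
brick 0.76 ((327.20733642578125, 239.13414001464844), (18.773361206054688, 41.08053207397461), 6.34019136428833) ((481.46075439453125, -145.44406127929688), (48.65790939331055, 108.8478012084961), 84.66407775878906)
holddown 0.69 ((221.40003967285156, 218.70004272460938), (29.06888198852539, 17.8885440826416), 26.56505012512207) ((531.8963623046875, 137.3022918701172), (80.16110229492188, 48.44491958618164), 65.34320068359375)
cream comps
```

```bash
python3 - <<'E'
from h import *
f=lambda u,v,z:ray("top",(180+u/4-.4,140+v/3.3-.4),z)[:2]
C=[f(*p,6) for p in((220,183),(697,273),(645,485),(153,388))]
print(np.round(C,1)); c=np.mean(C,0)
d1=C[0]-C[1];d2=C[3]-C[2];print(c,np.linalg.norm(d1),np.linalg.norm(d2),np.degrees([np.arctan2(*d[::-1]) for d in(d1,d2)]))
e1=C[3]-C[0];e2=C[2]-C[1];print(np.linalg.norm(e1),np.linalg.norm(e2),np.degrees([np.arctan2(*d[::-1]) for d in(e1,e2)])-90)
B=[f(*p,156) for p in((578,263),(636,266),(625,375),(566,373))]
print(np.round(B,1),np.mean(B,0));e=[B[3]-B[0],B[2]-B[1]];print([ (np.linalg.norm(x),np.degrees(np.arctan2(x[1],x[0]))-90) for x in e])
e=[B[0]-B[1],B[3]-B[2]];print([ (np.linalg.norm(x),np.degrees(np.arctan2(x[1],x[0]))) for x in e])
E
```

```text
[[ 626.2  115.3]
 [ 558.  -235.7]
 [ 370.9 -200.4]
 [ 441.2  153.4]]
[499.08595219 -41.84511084] 357.49306154071144 360.69982314065896 [79.00925431 78.76861638]
188.88905209226286 190.39490423349318 [78.36185024 79.33104347]
[[ 533.5 -136.2]
 [ 532.5 -174.3]
 [ 445.  -168.4]
 [ 445.1 -130.2]] [ 489.02465519 -152.27513044]
[(np.float64(88.53114680581305), np.float64(86.11101342512427)), (np.float64(87.66712962597569), np.float64(86.17153239370731))]
[(np.float64(38.07339140615297), np.float64(88.54399044948788)), (np.float64(38.212251258515245), np.float64(89.8326253394861))]
```

Call:
drive_tool:
  commands:
    - {"dx": 25, "dy": -28, "dz": 12, "yaw": -6}
    - {"dx": 25, "dy": -28, "dz": 12, "yaw": -6}
    - {"dx": 25, "dy": -28, "dz": 12, "yaw": -6}
    - {"dx": 25, "dy": -28, "dz": 12, "yaw": -6}
    - {"dx": 25, "dy": -28, "dz": 12, "yaw": -6}
  grip: 0.55

```text
t: 1.92
eef_pos: [341.2, 445.3, 243.1]
tcp_rot: [3.141, -0.0, 2.261]
ft_force: [2.2, 1.1, 0.5]
opening: 0.702
```

Call:
drive_tool:
  commands:
    - {"dx": 12, "dy": -36, "dz": 0, "yaw": -6}
    - {"dx": 12, "dy": -36, "dz": 0, "yaw": -6}
    - {"dx": 12, "dy": -36, "dz": 0, "yaw": -6}
    - {"dx": 12, "dy": -36, "dz": 0, "yaw": -6}
    - {"dx": 12, "dy": -36, "dz": 0, "yaw": -6}

```text
t: 2.33
eef_pos: [400.5, 265.0, 242.6]
tcp_rot: [3.141, -0.0, 1.738]
ft_force: [0.7, -0.3, 0.6]
opening: 0.553
```

Call:
drive_tool:
  commands:
    - {"dx": 8, "dy": -36, "yaw": -6}
    - {"dx": 8, "dy": -36, "yaw": -7}
    - {"dx": 8, "dy": -36}
    - {"dx": 8, "dy": -36}
    - {"dx": 8, "dy": -36}

```text
invalid input
```

Call:
drive_tool:
  commands:
    - {"dx": 8, "dy": -36}
    - {"dx": 8, "dy": -36}
    - {"dx": 8, "dy": -36}
    - {"dx": 8, "dy": -36}
    - {"dx": 8, "dy": -36}

```text
invalid input
```

Call:
drive_tool:
  commands:
    - {"dx": 4, "dy": -38}
    - {"dx": 2, "dy": -38}
    - {"dx": 0, "dy": -38}
    - {"dx": 0, "dy": 0}
    - {"dx": 0, "dy": 0}

```text
invalid input
```

```bash
python3 - <<'E'
from h import *
print(env.state()["eef_pos"],env.state()["tcp_rot"])
im=snap("top","top1.png");im=snap("scene","scene1.png")
a=cv2.imread('pics/scene1.png');cv2.imwrite('pics/scene1z.png',cv2.resize(a[130:280,150:350],None,fx=4,fy=4))
E
```

```text
[400.54654258 265.0117058  242.64929803] [ 3.14101879e+00 -1.01255282e-04  1.73766091e+00]
```

View pics/scene1z.png

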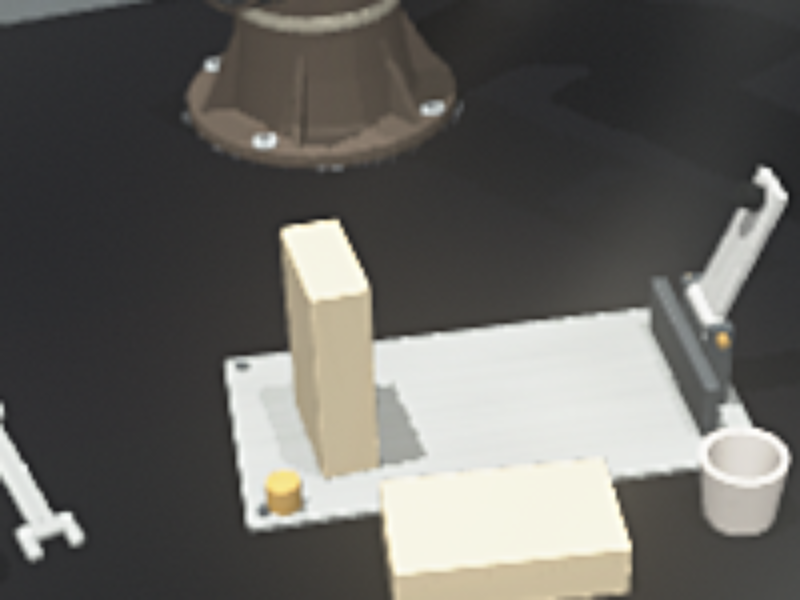

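The three moves were refused because their rows left out some keys. The brick still stands at about (233,217) in the scene image.

Call:
drive_tool:
  commands:
    - {"dx": 8, "dy": -36, "dz": 0, "yaw": -6}
    - {"dx": 8, "dy": -36, "dz": 0, "yaw": -7}
    - {"dx": 8, "dy": -36, "dz": 0, "yaw": 0}
    - {"dx": 8, "dy": -36, "dz": 0, "yaw": 0}
    - {"dx": 8, "dy": -36, "dz": 0, "yaw": 0}

```text
t: 2.85
eef_pos: [440.4, 85.7, 242.7]
tcp_rot: [3.141, -0.0, 1.518]
ft_force: [1.3, 0.1, 0.3]
opening: 0.552
```

Call:
drive_tool:
  commands:
    - {"dx": 8, "dy": -36, "dz": 0, "yaw": 0}
    - {"dx": 8, "dy": -36, "dz": 0, "yaw": 0}
    - {"dx": 8, "dy": -36, "dz": 0, "yaw": 0}
    - {"dx": 8, "dy": -36, "dz": 0, "yaw": 0}
    - {"dx": 8, "dy": -36, "dz": 0, "yaw": 0}

```text
t: 3.27
eef_pos: [480.7, -94.6, 242.7]
tcp_rot: [3.141, -0.0, 1.517]
ft_force: [2.3, 0.5, 0.0]
opening: 0.552
```

Call:
drive_tool:
  commands:
    - {"dx": 4, "dy": -38, "dz": 0, "yaw": 0}
    - {"dx": 2, "dy": -38, "dz": 0, "yaw": 0}
    - {"dx": 0, "dy": -38, "dz": 0, "yaw": 0}
    - {"dx": 0, "dy": 0, "dz": 0, "yaw": 0}
    - {"dx": 0, "dy": 0, "dz": 0, "yaw": 0}

```text
t: 3.68
eef_pos: [486.4, -208.3, 242.0]
tcp_rot: [-3.141, -0.0, 1.514]
ft_force: [-0.3, -0.1, -0.1]
opening: 0.551
```

Call:
drive_tool:
  commands:
    - {"dx": 0, "dy": 0, "dz": -37, "yaw": 0}
    - {"dx": 0, "dy": 0, "dz": -37, "yaw": 0}
    - {"dx": 0, "dy": 0, "dz": -36, "yaw": 0}
    - {"dx": 0, "dy": 0, "dz": 0, "yaw": 0}

```text
t: 4.02
eef_pos: [484.1, -204.3, 127.5]
tcp_rot: [-3.134, -0.004, 1.518]
ft_force: [-0.7, 0.5, -1.0]
opening: 0.551
```

```bash
python3 - <<'E'
from h import *
snap("top","top2.png");im=snap("scene","scene2.png")
a=cv2.imread('pics/scene2.png')[130:280,150:350];b=cv2.imread('pics/top2.png')[160:310,250:400]
cv2.imwrite('pics/c2.png',np.hstack([cv2.resize(a,(450,400)),cv2.resize(b,(350,400))]))
E
```

```text
(no output)
```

View pics/c2.png

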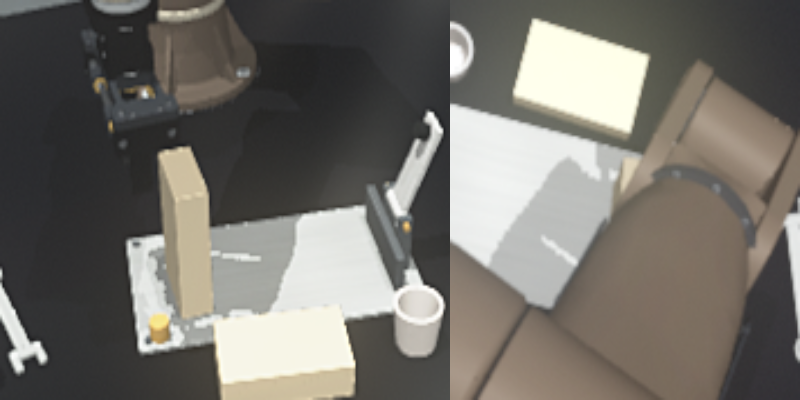

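The brick stands untouched, with the fingers behind it. I'll push gently towards the stop.

Call:
drive_tool:
  commands:
    - {"dx": 0.5, "dy": 8, "dz": 0, "yaw": 0}
    - {"dx": 0.5, "dy": 8, "dz": 0, "yaw": 0}
    - {"dx": 0.5, "dy": 8, "dz": 0, "yaw": 0}
    - {"dx": 0.5, "dy": 8, "dz": 0, "yaw": 0}
    - {"dx": 0.5, "dy": 8, "dz": 0, "yaw": 0}

```text
t: 4.53
eef_pos: [489.1, -166.2, 133.3]
tcp_rot: [3.14, 0.001, 1.516]
ft_force: [-0.0, 0.3, -0.3]
opening: 0.549
```

Call:
drive_tool:
  commands:
    - {"dx": 0.5, "dy": 8, "dz": 0, "yaw": 0}
    - {"dx": 0.5, "dy": 8, "dz": 0, "yaw": 0}

```text
t: 4.7
eef_pos: [490.0, -150.3, 132.7]
tcp_rot: [3.141, 0.0, 1.516]
ft_force: [-0.5, 0.1, 0.1]
opening: 0.549
```

```bash
python3 - <<'E'
from h import *
im=snap("scene","scene3.png")
a=cv2.imread('pics/scene3.png')[130:280,150:350]
cv2.imwrite('pics/c3.png',cv2.resize(a,(800,600)))
E
```

```text
(no output)
```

View pics/c3.png

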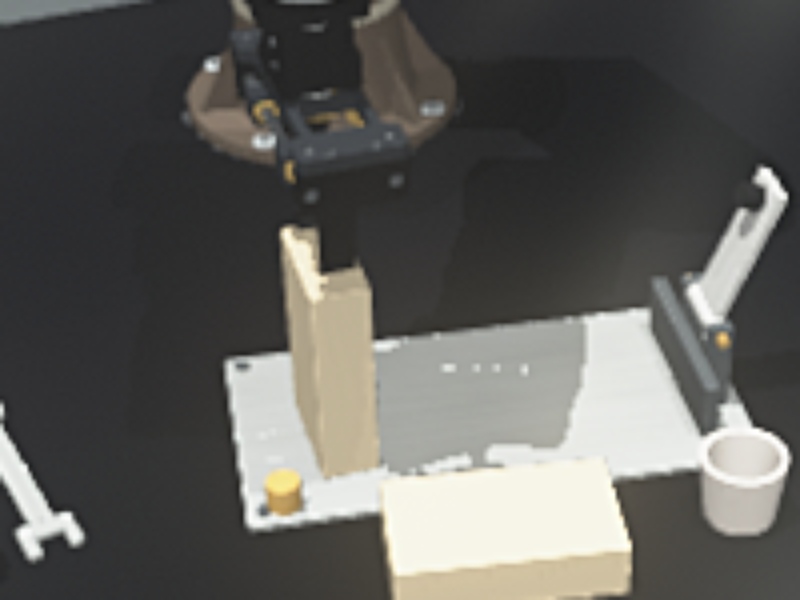

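```bash
python3 - <<'E'
from h import *
print(env.state()["eef_pos"],env.state()["ft_force"])
def z(p): return ((proj("scene",p)-[150,130])*4).round(0).tolist()
print("tip near/centre/far",z([[520,-150,132],[490,-150,132],[460,-150,132]]))
B=np.array([489,-152]);a=np.radians(86.5);u=np.array([np.cos(a),np.sin(a)]);v=np.array([-u[1],u[0]])
for h in(6,156): print(h,z([[*(B+sx*20*u+sy*45*v),h] for sx,sy in((-1,-1),(1,-1),(1,1),(-1,1))]))
# direct from pixels: brick edges
for p,h in (((330,475),6),((378,465),6),((318,300),156),((370,290),156),((335,220),156),((283,230),156)): print(p,h,ray("scene",(150+p[0]/4,130+p[1]/4),h).round(1))
E
```

```text
[ 489.82072275 -149.32002018  132.6119565 ] [-0.38560858  0.93866464  0.47374339]
tip near/centre/far [[344.0, 310.0], [329.0, 287.0], [315.0, 264.0]]
6 [[325.0, 480.0], [381.0, 468.0], [346.0, 393.0], [292.0, 404.0]]
156 [[312.0, 299.0], [372.0, 287.0], [336.0, 217.0], [278.0, 227.0]]
(330, 475) 6 [ 528.7 -169.6    6. ]
(378, 465) 6 [ 531.5 -135.8    6. ]
(318, 300) 156 [ 535.7 -171.6  156. ]
(370, 290) 156 [ 537.9 -137.4  156. ]
(335, 220) 156 [ 448.8 -130.9  156. ]
(283, 230) 156 [ 447.3 -167.1  156. ]
```

```bash
python3 - <<'E'
from h import *
a=cv2.imread('pics/scene2.png')[130:230,170:290]
b=cv2.imread('pics/scene3.png')[130:230,170:290]
a=cv2.convertScaleAbs(a,alpha=1.8,beta=25)
b=cv2.convertScaleAbs(b,alpha=1.8,beta=25)
cv2.imwrite('pics/c4.png',np.hstack([cv2.resize(a,(400,333)),cv2.resize(b,(400,333))]))
def z(p): return ((proj("scene",p)-[170,130])*3.333).round(0).tolist()
print(z([[514,-204,132],[454,-204,132]]),z([[520,-150,132],[460,-150,132]]))
E
```

```text
[[151.0, 270.0], [130.0, 231.0]] [[220.0, 259.0], [196.0, 220.0]]
```

View pics/c4.png

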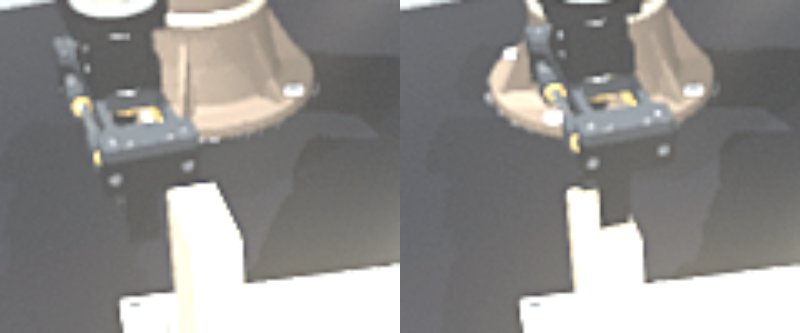

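```bash
python3 - <<'E'
from h import *
def enh(f,x0,y0,w,h,s):
    a=cv2.imread('pics/'+f)[y0:y0+h,x0:x0+w].astype(float)/255
    a=(np.clip(a*1.0,0,.5)/.5)**.5
    return cv2.resize((a*255).astype(np.uint8),None,fx=s,fy=s,interpolation=cv2.INTER_CUBIC)
A=enh('scene2.png',180,140,65,80,6);B=enh('scene3.png',200,140,65,80,6)
def mark(im,P,x0,y0,s):
    for p in proj("scene",P): cv2.circle(im,tuple(int(v) for v in ((p-[x0,y0])*s)),4,(0,0,255),-1)
mark(A,[[514,-204,130],[454,-204,130]],180,140,6);mark(B,[[520,-150,132],[460,-150,132]],200,140,6)
cv2.imwrite('pics/c5.png',np.hstack([A,B]))
C=enh('scene0.png',370,50,70,60,8);mark(C,[[215+44,587-17,182],[215-44,587+17,182],[215,587,182]],370,50,8)
cv2.imwrite('pics/c6.png',C)
E
```

```text
(no output)
```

View pics/c5.png

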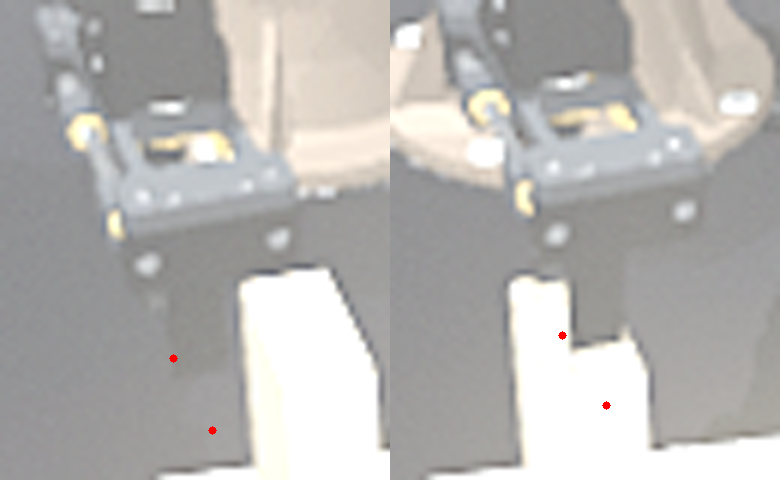

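View pics/c6.png

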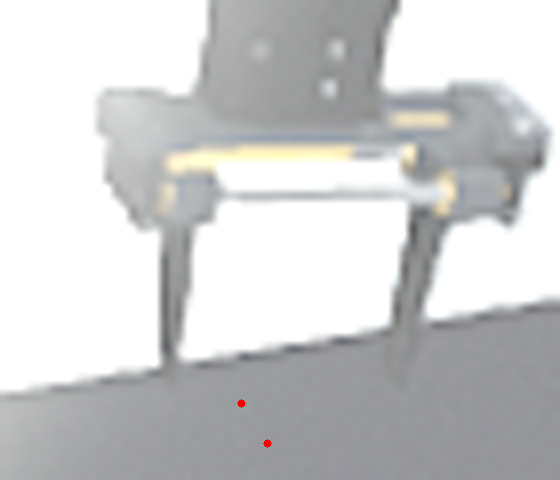

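```bash
python3 - <<'E'
from h import *
print("base",proj("scene",[[0,0,0]]),proj("top",[[0,0,0]]))
s=np.radians(159.8);y=np.array([np.sin(s),-np.cos(s)])
for sg in(-1,1):
    for r in (47,59):
        print(sg,r,((proj("scene",[[215+sg*r*y[0],587+sg*r*y[1],182]])-[370,50])*8).round())
# tip from picture: ray at z values
for u,v in((172,380),(402,380)):
    for z in(182,190,200,210): print((u,v),z,ray("scene",(370+u/8,50+v/8),z).round(0))
print("pic2"); 
for z in (130,140,150,160): print(z,ray("scene",(180+170/6,140+375/6),z).round(0),ray("scene",(180+228/6,140+375/6),z).round(0))
print("pic3")
for z in (130,140,150,156,160): print(z,ray("scene",(200+(572-390)/6,140+348/6),z).round(0),ray("scene",(200+(622-390)/6,140+340/6),z).round(0))
E
```

```text
base [[230.67855435 154.37708486]] [[264.76317383 421.53083187]]
-1 47 [[164. 445.]]
-1 59 [[138. 446.]]
1 47 [[371. 442.]]
1 59 [[398. 441.]]
(172, 380) 182 [135. 591. 182.]
(172, 380) 190 [152. 578. 190.]
(172, 380) 200 [172. 562. 200.]
(172, 380) 210 [193. 546. 210.]
(402, 380) 182 [176. 690. 182.]
(402, 380) 190 [192. 676. 190.]
(402, 380) 200 [212. 659. 200.]
(402, 380) 210 [233. 641. 210.]
pic2
130 [ 466. -209.  130.] [ 476. -185.  130.]
140 [ 480. -212.  140.] [ 490. -189.  140.]
150 [ 495. -216.  150.] [ 505. -193.  150.]
160 [ 510. -219.  160.] [ 519. -197.  160.]
pic3
130 [ 468. -149.  130.] [ 471. -126.  130.]
140 [ 483. -153.  140.] [ 485. -130.  140.]
150 [ 497. -157.  150.] [ 500. -135.  150.]
156 [ 506. -160.  156.] [ 508. -138.  156.]
160 [ 512. -161.  160.] [ 514. -139.  160.]
```

The visible fingertips sit about 29 mm above the reported TCP, and this agrees in the start picture and in two later ones. They passed just over the brick top without force. I'll go back behind the brick and then lower.

Call:
drive_tool:
  commands:
    - {"dx": -1, "dy": -20, "dz": 2, "yaw": 0}
    - {"dx": -1, "dy": -20, "dz": 0, "yaw": 0}
    - {"dx": -1, "dy": -20, "dz": 0, "yaw": 0}
    - {"dx": 0, "dy": 0, "dz": 0, "yaw": 0}
    - {"dx": 0, "dy": 0, "dz": 0, "yaw": 0}

```text
t: 5.17
eef_pos: [486.7, -211.6, 134.2]
tcp_rot: [-3.141, -0.0, 1.514]
ft_force: [-0.4, 0.6, -0.2]
opening: 0.548
```

Call:
drive_tool:
  commands:
    - {"dx": 0, "dy": 0, "dz": -12, "yaw": 0}
    - {"dx": 0, "dy": 0, "dz": -12, "yaw": 0}
    - {"dx": 0, "dy": 0, "dz": -12, "yaw": 0}
    - {"dx": 0, "dy": 0, "dz": 0, "yaw": 0}

```text
t: 5.5
eef_pos: [486.0, -209.8, 96.7]
tcp_rot: [-3.139, -0.002, 1.516]
ft_force: [0.1, 0.2, -0.0]
opening: 0.552
```

```bash
python3 - <<'E'
from h import *
im=snap("scene","scene5.png")
a=cv2.imread('pics/scene5.png')[140:260,180:300].astype(float)/255
a=(np.clip(a,0,.6)/.6)**.6
cv2.imwrite('pics/c7.png',cv2.resize((a*255).astype(np.uint8),(600,600)))
E
```

```text
(no output)
```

View pics/c7.png

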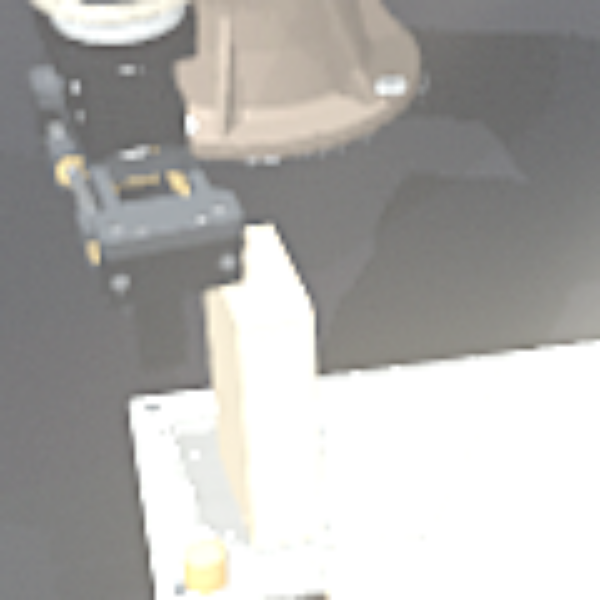

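The fingertips are now clearly below the brick top and behind the brick. The body stays above the top by about 20 mm.

Call:
drive_tool:
  commands:
    - {"dx": 0.5, "dy": 8, "dz": 5, "yaw": 0}
    - {"dx": 0.5, "dy": 8, "dz": 0, "yaw": 0}
    - {"dx": 0.5, "dy": 8, "dz": 0, "yaw": 0}
    - {"dx": 0.5, "dy": 8, "dz": 0, "yaw": 0}
    - {"dx": 0.5, "dy": 8, "dz": 0, "yaw": 0}

```text
t: 5.97
eef_pos: [489.6, -170.3, 104.0]
tcp_rot: [3.141, 0.0, 1.516]
ft_force: [-0.5, -0.9, 0.2]
opening: 0.549
```

```bash
python3 - <<'E'
from h import *
im=snap("scene","scene6.png")
a=cv2.imread('pics/scene6.png')[140:260,180:300].astype(float)/255
a=(np.clip(a,0,.8)/.8)**.6
cv2.imwrite('pics/c8.png',cv2.resize((a*255).astype(np.uint8),(600,600)))
E
```

```text
(no output)
```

View pics/c8.png

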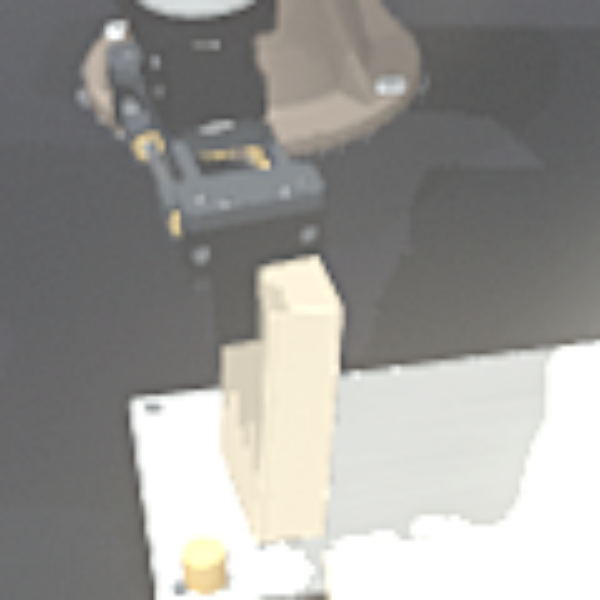

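The brick is starting to lean towards the stop. Its top right edge has moved to about column 248 of the full image. I'll keep pushing.

Call:
drive_tool:
  commands:
    - {"dx": 0.5, "dy": 8, "dz": 0, "yaw": 0}
    - {"dx": 0.5, "dy": 8, "dz": 0, "yaw": 0}
    - {"dx": 0.5, "dy": 8, "dz": 0, "yaw": 0}
    - {"dx": 0.5, "dy": 8, "dz": 0, "yaw": 0}
    - {"dx": 0.5, "dy": 8, "dz": 0, "yaw": 0}

```text
t: 6.43
eef_pos: [491.8, -130.4, 103.4]
tcp_rot: [-3.141, -0.0, 1.516]
ft_force: [0.6, 0.5, 0.1]
opening: 0.552
```

Call:
drive_tool:
  commands:
    - {"dx": 0, "dy": 0, "dz": 10, "yaw": 0}
    - {"dx": 0, "dy": 0, "dz": 10, "yaw": 0}
    - {"dx": 0, "dy": 0, "dz": 0, "yaw": 0}
    - {"dx": 0, "dy": 0, "dz": 0, "yaw": 0}
    - {"dx": 0, "dy": 0, "dz": 0, "yaw": 0}

```text
t: 6.85
eef_pos: [491.9, -131.6, 123.7]
tcp_rot: [3.141, 0.0, 1.515]
ft_force: [-0.1, -0.0, -0.4]
opening: 0.551
```

```bash
python3 - <<'E'
from h import *
im=snap("scene","scene7.png")
a=cv2.imread('pics/scene7.png')[130:280,180:380].astype(float)/255
a=(np.clip(a,0,.8)/.8)**.6
cv2.imwrite('pics/c9.png',cv2.resize((a*255).astype(np.uint8),(800,600)))
E
```

```text
(no output)
```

View pics/c9.png

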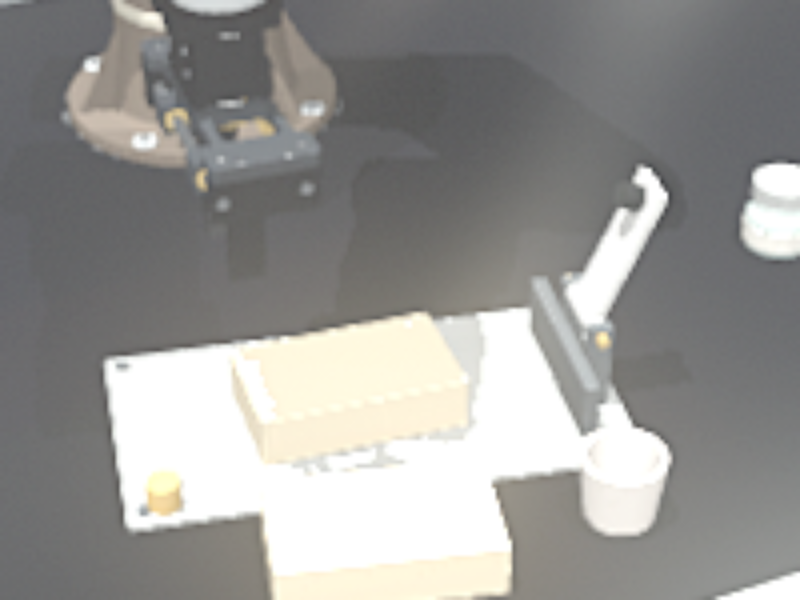

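The brick lies flat, with its top end towards the stop and the hold-down arm still up.

```bash
python3 - <<'E'
from h import *
a=cv2.imread('pics/scene7.png')[190:250,225:310]
cv2.imwrite('pics/c10.png',cv2.resize(a,None,fx=9,fy=9,interpolation=cv2.INTER_CUBIC))
E
```

```text
(no output)
```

View pics/c10.png

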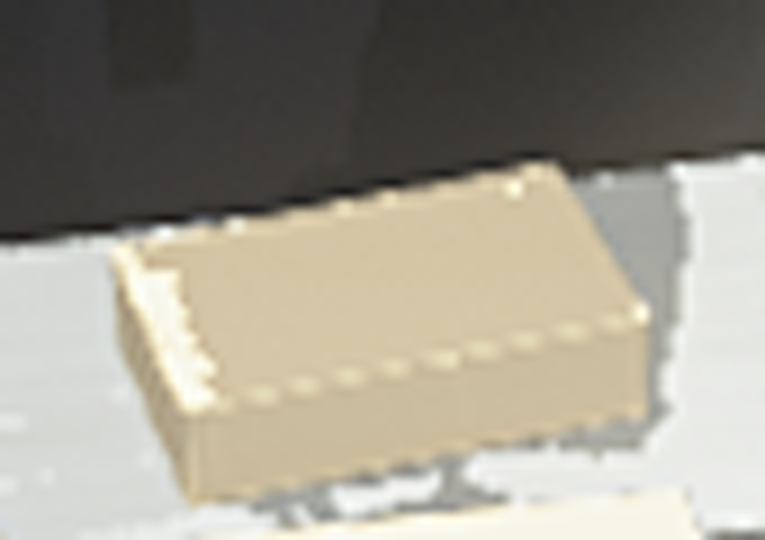

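```bash
cat >> h.py <<'E'
HY=np.radians(78.9);HC=np.array([499.1,-41.8])
HX=np.array([np.cos(HY),np.sin(HY)]);HV=np.array([-HX[1],HX[0]])
def toH(p): d=np.asarray(p)[:2]-HC; return np.array([d@HX,d@HV])
def toW(x,y): return HC+x*HX+y*HV
E
python3 - <<'E'
from h import *
P=[(225+u/9-.4,190+v/9-.4) for u,v in((115,248),(550,165),(648,318),(192,408))]
Q=np.array([ray("scene",p,46)[:2] for p in P]);print(Q.round(1));print([toH(q).round(1) for q in Q],Q.mean(0),toH(Q.mean(0)))
d=[Q[1]-Q[0],Q[2]-Q[3]];print([(np.linalg.norm(x),np.degrees(np.arctan2(x[1],x[0]))) for x in d])
print("rear push pts",toW(-135,0),toW(-22,0))
E
```

```text
[[ 447.6 -125.6]
 [ 459.2   19.9]
 [ 547.    14.2]
 [ 534.2 -131. ]]
[array([-92.1,  34.4]), array([52.8, 51. ]), array([ 64.2, -36.2]), array([-80.8, -51.6])] [497.00145609 -55.64277936] [-13.98783364  -0.60575337]
[(np.float64(145.93094299560258), np.float64(85.40919314244195)), (np.float64(145.79792752344446), np.float64(84.95569929164428))]
rear push pts [ 473.10953452 -174.27450964] [494.86451674 -63.38843861]
```

Call:
drive_tool:
  commands:
    - {"dx": -9, "dy": -20, "dz": 0, "yaw": -4}
    - {"dx": -9, "dy": -20, "dz": 0, "yaw": -4}
    - {"dx": 0, "dy": 0, "dz": -15, "yaw": 0}
    - {"dx": 0, "dy": 0, "dz": -30, "yaw": 0}
    - {"dx": 0, "dy": 0, "dz": -30, "yaw": 0}

```text
t: 7.32
eef_pos: [474.1, -172.1, 48.1]
tcp_rot: [3.139, 0.001, 1.375]
ft_force: [1.0, 0.4, -0.8]
opening: 0.552
```

Call:
drive_tool:
  commands:
    - {"dx": 0, "dy": 0, "dz": -20, "yaw": 0}
    - {"dx": 0, "dy": 0, "dz": -15, "yaw": 0}
    - {"dx": 0, "dy": 0, "dz": -10, "yaw": 0}
    - {"dx": 0, "dy": 0, "dz": -5, "yaw": 0}
    - {"dx": 0, "dy": 0, "dz": 0, "yaw": 0}

```text
t: 7.73
eef_pos: [473.5, -171.2, -2.3]
tcp_rot: [-3.14, -0.0, 1.376]
ft_force: [-0.6, 0.8, 0.3]
opening: 0.549
```

```bash
python3 - <<'E'
from h import *
im=snap("scene","scene8.png")
a=cv2.imread('pics/scene8.png')[150:270,180:340].astype(float)/255
a=(np.clip(a,0,.8)/.8)**.6
cv2.imwrite('pics/c11.png',cv2.resize((a*255).astype(np.uint8),(800,600)))
E
```

```text
(no output)
```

View pics/c11.png

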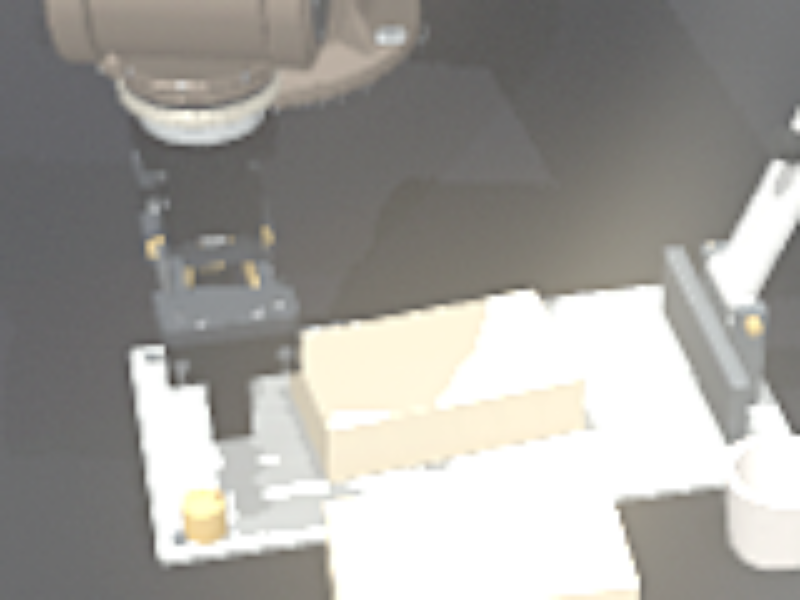

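Call:
drive_tool:
  commands:
    - {"dx": 1.9, "dy": 9.8, "dz": 0, "yaw": 0}
    - {"dx": 1.9, "dy": 9.8, "dz": 0, "yaw": 0}
    - {"dx": 1.9, "dy": 9.8, "dz": 0, "yaw": 0}
    - {"dx": 1.9, "dy": 9.8, "dz": 0, "yaw": 0}
    - {"dx": 1.9, "dy": 9.8, "dz": 0, "yaw": 0}

```text
t: 8.2
eef_pos: [483.6, -121.3, -0.9]
tcp_rot: [3.141, 0.001, 1.378]
ft_force: [-3.6, -7.1, 6.1]
opening: 0.55
```

Call:
drive_tool:
  commands:
    - {"dx": 1.5, "dy": 7.8, "dz": 0, "yaw": 0}
    - {"dx": 1.5, "dy": 7.8, "dz": 0, "yaw": 0}
    - {"dx": 1.5, "dy": 7.8, "dz": 0, "yaw": 0}
    - {"dx": 1.5, "dy": 7.8, "dz": 0, "yaw": 0}
    - {"dx": 1.5, "dy": 7.8, "dz": 0, "yaw": 0}

```text
t: 8.62
eef_pos: [491.4, -82.4, -0.9]
tcp_rot: [3.14, 0.001, 1.377]
ft_force: [-1.4, -5.5, 2.9]
opening: 0.547
```

```bash
python3 - <<'E'
from h import *
print(toH(env.state()["eef_pos"]),env.state()["ft_force"])
im=snap("scene","scene9.png")
a=cv2.imread('pics/scene9.png')[160:265,210:350].astype(float)/255
a=(np.clip(a,0,.9)/.9)**.7
cv2.imwrite('pics/c12.png',cv2.resize((a*255).astype(np.uint8),(800,600)))
E
```

```text
[-41.31908263  -0.28249096] [-1.39033494 -5.5045227   2.8687132 ]
```

View pics/c12.png

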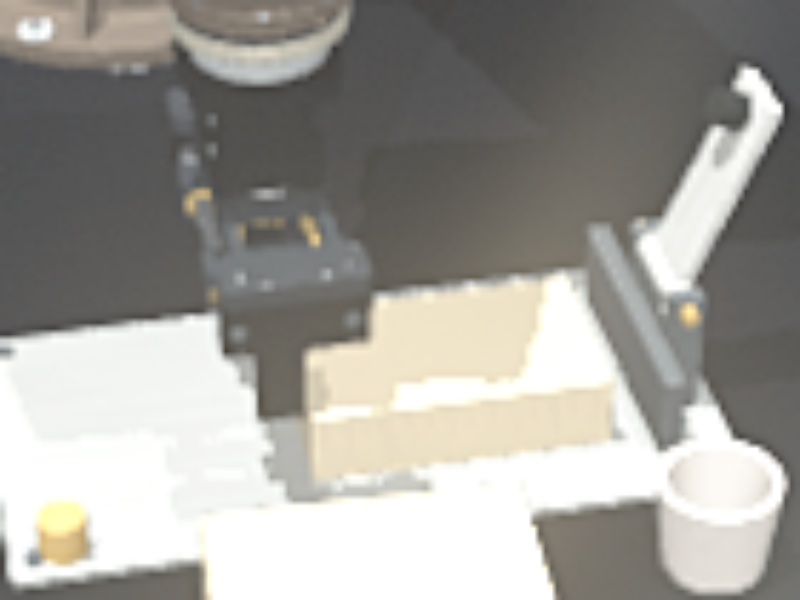

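It is sliding squarely, with about 15–20 mm of gap left. I'll continue slowly while watching the force.

Call:
drive_tool:
  commands:
    - {"dx": 0.8, "dy": 3.9, "dz": 0, "yaw": 0}
    - {"dx": 0.8, "dy": 3.9, "dz": 0, "yaw": 0}
    - {"dx": 0.8, "dy": 3.9, "dz": 0, "yaw": 0}
    - {"dx": 0.4, "dy": 2, "dz": 0, "yaw": 0}

```text
t: 9.0
eef_pos: [494.1, -69.3, -1.0]
tcp_rot: [3.14, 0.0, 1.377]
ft_force: [-0.9, -5.9, 3.4]
opening: 0.548
```

Call:
drive_tool:
  commands:
    - {"dx": 0.4, "dy": 2, "dz": 0, "yaw": 0}
    - {"dx": 0.4, "dy": 2, "dz": 0, "yaw": 0}

```text
t: 9.17
eef_pos: [494.8, -65.5, -1.1]
tcp_rot: [3.14, 0.0, 1.377]
ft_force: [-1.4, -6.0, 4.4]
opening: 0.552
```

Call:
drive_tool:
  commands:
    - {"dx": 0.4, "dy": 2, "dz": 0, "yaw": 0}
    - {"dx": 0.4, "dy": 2, "dz": 0, "yaw": 0}

```text
t: 9.33
eef_pos: [495.7, -62.0, -1.0]
tcp_rot: [3.14, 0.001, 1.377]
ft_force: [-8.1, -35.9, 3.3]
opening: 0.549
```

The force jumped to 36 N at the predicted place (tool at hearth x of about -20 mm), so the brick is at the stop. I'll hold briefly, back off and look.

Call:
drive_tool:
  commands:
    - {"dx": 0, "dy": 0, "dz": 0, "yaw": 0}
    - {"dx": 0, "dy": 0, "dz": 0, "yaw": 0}
    - {"dx": 0, "dy": 0, "dz": 0, "yaw": 0}

```text
t: 9.58
eef_pos: [495.6, -62.2, -1.0]
tcp_rot: [3.14, 0.001, 1.377]
ft_force: [-2.7, -11.9, 3.8]
opening: 0.55
```

Call:
drive_tool:
  commands:
    - {"dx": -2, "dy": -9.8, "dz": 0, "yaw": 0}
    - {"dx": -4, "dy": -19.6, "dz": 0, "yaw": 0}
    - {"dx": -4, "dy": -19.6, "dz": 20, "yaw": 0}
    - {"dx": -4, "dy": -20, "dz": 35, "yaw": 0}
    - {"dx": -4, "dy": -20, "dz": 35, "yaw": 0}

```text
t: 10.0
eef_pos: [476.2, -150.9, 88.9]
tcp_rot: [-3.139, -0.001, 1.376]
ft_force: [0.9, -0.1, 0.0]
opening: 0.551
```

```bash
python3 - <<'E'
from h import *
im=snap("scene","scene10.png")
cv2.imwrite('pics/c13.png',cv2.resize(cv2.imread('pics/scene10.png')[165:255,225:345],(800,600),interpolation=cv2.INTER_CUBIC))
for q in("brick","brick_top","brick_center","stop_face","strap_tip"):
    print(q,[(np.round(d["pixel"],1).tolist(),round(d["conf"],2)) for d in env.place_of(q,"scene")[:1]])
E
```

```text
brick [([268.0, 229.9], 0.68)]
brick_top [([322.1, 219.7], 0.92)]
brick_center [([220.7, 255.8], 0.3)]
stop_face [([317.3, 219.6], 0.91)]
strap_tip [([342.3, 176.6], 0.97)]
```

View pics/c13.png

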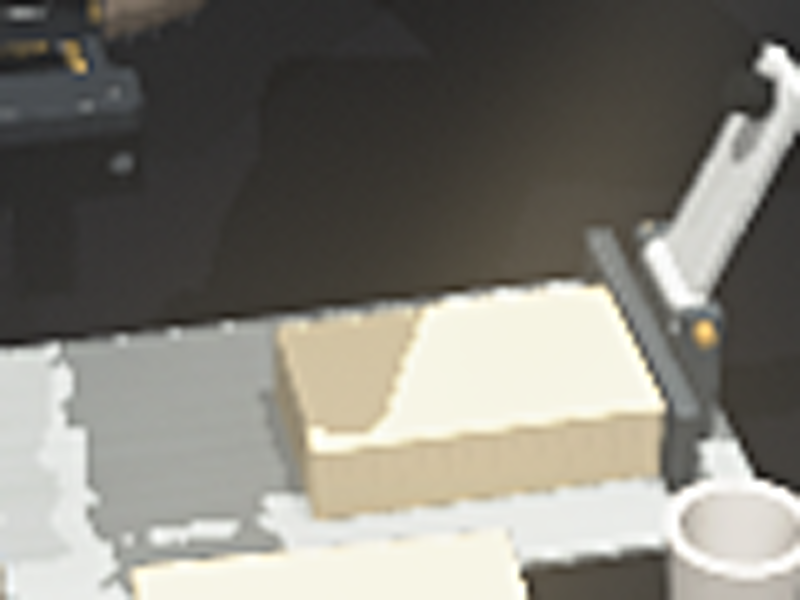

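The brick is flush and square against the stop (front edge at about px 315–325, rows 207–228) and the hold-down is still back. Next I close the fingers and go over and behind the hold-down.

Call:
drive_tool:
  commands:
    - {"dx": 0, "dy": 0, "dz": 35, "yaw": 0}
    - {"dx": 0, "dy": 0, "dz": 35, "yaw": 0}
    - {"dx": 0, "dy": 0, "dz": 35, "yaw": 0}
    - {"dx": 0, "dy": 0, "dz": 35, "yaw": 0}
    - {"dx": 0, "dy": 0, "dz": 0, "yaw": 0}
  grip: 0

```text
t: 10.72
eef_pos: [479.2, -150.6, 233.0]
tcp_rot: [3.135, 0.001, 1.377]
ft_force: [-0.5, 0.3, -1.1]
opening: 0.257
```

Call:
drive_tool:
  commands:
    - {"dx": 7.2, "dy": 36, "dz": 0, "yaw": 0}
    - {"dx": 7.2, "dy": 36, "dz": 0, "yaw": 0}
    - {"dx": 7.2, "dy": 36, "dz": 0, "yaw": 0}
    - {"dx": 7.2, "dy": 36, "dz": 0, "yaw": 0}
    - {"dx": 7.2, "dy": 36, "dz": 0, "yaw": 0}

```text
t: 11.13
eef_pos: [512.8, 31.9, 226.7]
tcp_rot: [-3.139, 0.0, 1.377]
ft_force: [0.8, -0.1, 0.1]
opening: 0.004
```

Call:
drive_tool:
  commands:
    - {"dx": 7.2, "dy": 36, "dz": 0, "yaw": 0}
    - {"dx": 7.2, "dy": 36, "dz": 0, "yaw": 0}
    - {"dx": 7.2, "dy": 36, "dz": 0, "yaw": 0}
    - {"dx": 7.2, "dy": 36, "dz": 0, "yaw": 0}
    - {"dx": 7.2, "dy": 36, "dz": 0, "yaw": 0}

```text
t: 11.55
eef_pos: [548.5, 212.1, 226.4]
tcp_rot: [-3.139, 0.001, 1.377]
ft_force: [0.8, -0.1, 0.9]
opening: 0.007
```

Call:
drive_tool:
  commands:
    - {"dx": 0, "dy": 0, "dz": 0, "yaw": 0}
    - {"dx": 0, "dy": 0, "dz": 0, "yaw": 0}

```text
t: 11.72
eef_pos: [548.4, 211.6, 226.1]
tcp_rot: [-3.139, 0.001, 1.38]
ft_force: [-0.0, -0.6, 0.0]
opening: 0.004
```

```bash
python3 - <<'E'
from h import *
s=env.state();print(s["eef_pos"],s["tcp_rot"],s["opening"],toH(s["eef_pos"]))
im=snap("scene","scene11.png")
a=cv2.imread('pics/scene11.png')[105:255,225:425].astype(float)/255
a=(np.clip(a,0,.9)/.9)**.7
cv2.imwrite('pics/c14.png',cv2.resize((a*255).astype(np.uint8),(800,600)))
for q in ("brick_top","stop_face","strap_tip"):print(q,[(d["pixel"],d["conf"]) for d in env.place_of(q,"scene")[:1]])
print(toH(ray("scene",(344.1,177.4),167)),toH(ray("top",(211.4,212.5),167)))
E
```

```text
[548.38925636 211.59441813 226.06017558] [-3.13857475e+00  1.41770616e-03  1.37996631e+00] 0.0037856412071652938 [258.14334817   0.41680601]
brick_top [([320.7, 220.4], 0.65)]
stop_face [([320.0, 220.7], 0.61)]
strap_tip [([346.2, 175.4], 0.83)]
[202.43922809  -8.20019154] [204.52340487   0.47855936]
```

View pics/c14.png

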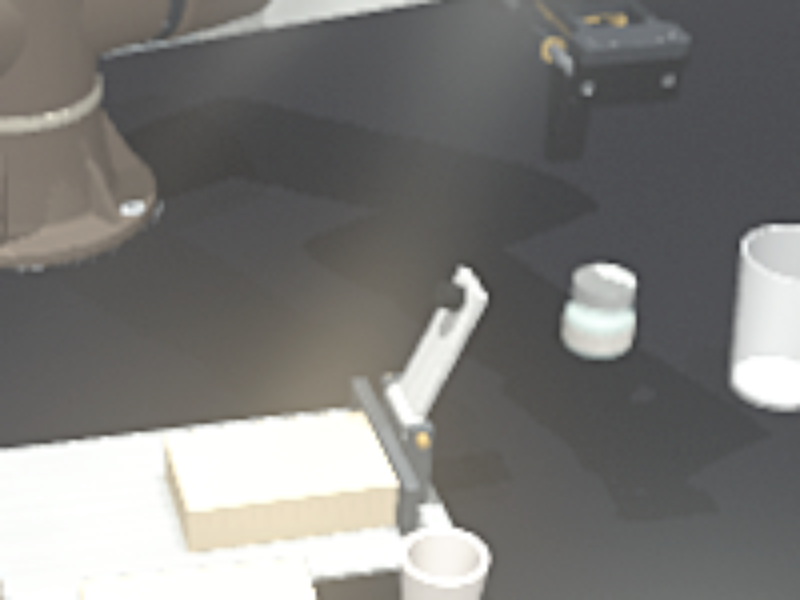

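Call:
drive_tool:
  commands:
    - {"dx": 0, "dy": 0, "dz": -30, "yaw": 0}
    - {"dx": 0, "dy": 0, "dz": -30, "yaw": 0}
    - {"dx": 0, "dy": 0, "dz": -30, "yaw": 0}
    - {"dx": 0, "dy": 0, "dz": -22, "yaw": 0}
    - {"dx": 0, "dy": 0, "dz": 0, "yaw": 0}

```text
t: 12.33
eef_pos: [547.3, 207.8, 112.6]
tcp_rot: [-3.136, 0.003, 1.375]
ft_force: [-0.3, 0.1, -0.1]
opening: 0.001
```

Call:
drive_tool:
  commands:
    - {"dx": -1.9, "dy": -9.8, "dz": 0, "yaw": 0}
    - {"dx": -1.9, "dy": -9.8, "dz": 0, "yaw": 0}
    - {"dx": -1.9, "dy": -9.8, "dz": 0, "yaw": 0}
    - {"dx": -1.9, "dy": -9.8, "dz": 0, "yaw": 0}
    - {"dx": -1.9, "dy": -9.8, "dz": 0, "yaw": 0}

```text
t: 12.75
eef_pos: [540.1, 159.3, 117.8]
tcp_rot: [3.139, -0.001, 1.375]
ft_force: [0.7, 1.6, 0.1]
opening: 0.007
```

```bash
python3 - <<'E'
from h import *
s=env.state();print(s["eef_pos"],s["ft_force"],toH(s["eef_pos"]))
im=snap("scene","scene12.png")
a=cv2.imread('pics/scene12.png')[120:240,265:425].astype(float)/255
a=(np.clip(a,0,.9)/.9)**.7
cv2.imwrite('pics/c15.png',cv2.resize((a*255).astype(np.uint8),(800,600)))
E
```

```text
[540.10647723 159.28120589 117.75822771] [0.73203293 1.61774555 0.10513313] [205.21415985  -1.52680609]
```

View pics/c15.png

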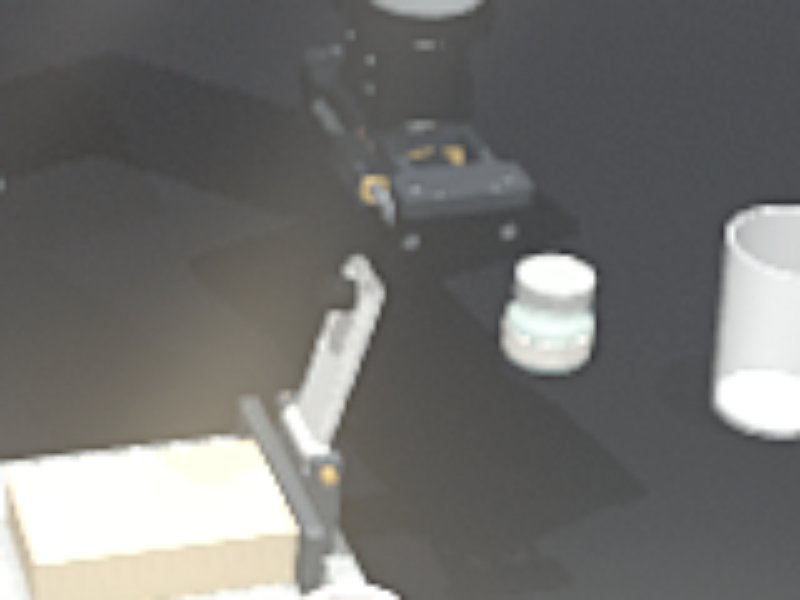

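The hold-down is already moving forward. I'll keep pushing it past upright.

Call:
drive_tool:
  commands:
    - {"dx": -1.9, "dy": -9.8, "dz": 0, "yaw": 0}
    - {"dx": -1.9, "dy": -9.8, "dz": 0, "yaw": 0}
    - {"dx": -1.9, "dy": -9.8, "dz": 0, "yaw": 0}
    - {"dx": -1.9, "dy": -9.8, "dz": 0, "yaw": 0}
    - {"dx": -1.9, "dy": -9.8, "dz": 0, "yaw": 0}

```text
t: 13.22
eef_pos: [529.9, 110.4, 116.3]
tcp_rot: [-3.141, 0.0, 1.376]
ft_force: [1.1, 0.5, -0.2]
opening: 0.007
```

Call:
drive_tool:
  commands:
    - {"dx": -1.9, "dy": -9.8, "dz": 0, "yaw": 0}
    - {"dx": -1, "dy": -5, "dz": 0, "yaw": 0}
    - {"dx": 0, "dy": 0, "dz": 0, "yaw": 0}
    - {"dx": 0, "dy": 0, "dz": 0, "yaw": 0}
    - {"dx": 0, "dy": 0, "dz": 0, "yaw": 0}

```text
t: 13.63
eef_pos: [527.5, 96.8, 116.5]
tcp_rot: [3.141, -0.0, 1.376]
ft_force: [0.1, 0.3, 0.8]
opening: 0.005
```

Call:
drive_tool:
  commands:
    - {"dx": 0, "dy": 0, "dz": 20, "yaw": 0}
    - {"dx": 0, "dy": 0, "dz": 20, "yaw": 0}
    - {"dx": 0, "dy": 0, "dz": 20, "yaw": 0}
    - {"dx": 4, "dy": 19, "dz": 20, "yaw": 0}
    - {"dx": 4, "dy": 19, "dz": 20, "yaw": 0}

```text
t: 14.05
eef_pos: [535.3, 135.1, 217.6]
tcp_rot: [3.141, 0.0, 1.375]
ft_force: [-0.4, 0.9, -1.1]
opening: 0.005
```

Call:
drive_tool:
  commands:
    - {"dx": 6, "dy": 30, "dz": 0, "yaw": 0}
    - {"dx": 6, "dy": 30, "dz": 0, "yaw": 0}
    - {"dx": 6, "dy": 30, "dz": 0, "yaw": 0}
    - {"dx": 0, "dy": 0, "dz": 0, "yaw": 0}
    - {"dx": 0, "dy": 0, "dz": 0, "yaw": 0}

```text
t: 14.47
eef_pos: [553.0, 226.3, 216.0]
tcp_rot: [-3.141, 0.0, 1.379]
ft_force: [-0.2, -0.6, 0.1]
opening: 0.003
```

```bash
python3 - <<'E'
from h import *
s=env.state();print(s["t"],s["eef_pos"],s["ft_force"],toH(s["eef_pos"]))
im=snap("scene","scene13.png");snap("top","top13.png")
a=cv2.imread('pics/scene13.png')[145:265,205:365].astype(float)/255
a=(np.clip(a,0,.9)/.9)**.7
cv2.imwrite('pics/c16.png',cv2.resize((a*255).astype(np.uint8),(800,600)))
E
```

```text
14.4667 [553.03051184 226.25821081 215.97985566] [-0.23787609 -0.64893154  0.14658121] [273.42636398  -1.31452174]
```

View pics/c16.png

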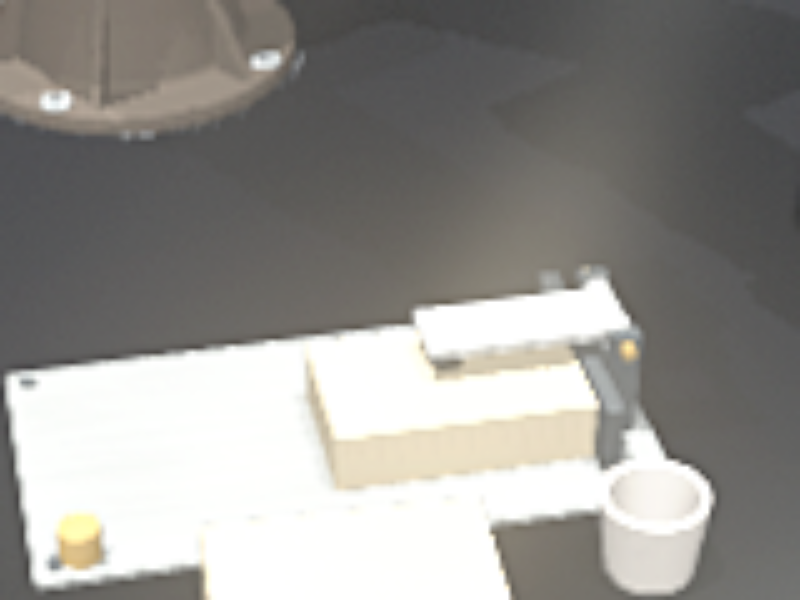

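View pics/top13.png

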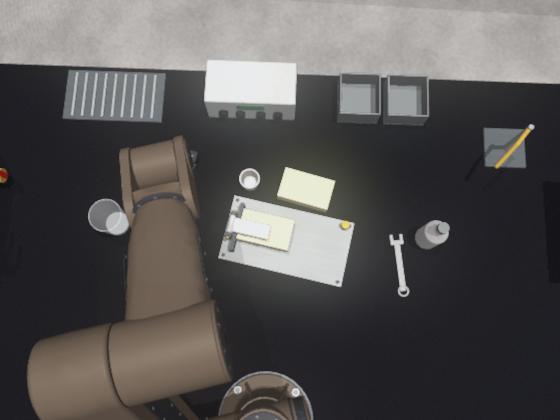

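The hold-down lies level on the brick, and the brick end is at the stop. I'll settle for half a second, check numerically, then hand in.

Call:
drive_tool:
  commands:
    - {"dx": 0, "dy": 0, "dz": 0, "yaw": 0}
    - {"dx": 0, "dy": 0, "dz": 0, "yaw": 0}
    - {"dx": 0, "dy": 0, "dz": 0, "yaw": 0}
    - {"dx": 0, "dy": 0, "dz": 0, "yaw": 0}
    - {"dx": 0, "dy": 0, "dz": 0, "yaw": 0}

```text
t: 14.98
eef_pos: [553.4, 224.3, 216.6]
tcp_rot: [3.141, -0.0, 1.376]
ft_force: [0.5, 0.3, -0.7]
opening: 0.005
```

```bash
python3 - <<'E'
from h import *
im=snap("top","top14.png")
cv2.imwrite('pics/c17.png',cv2.resize(cv2.imread('pics/top14.png')[190:265,210:310],(800,600),interpolation=cv2.INTER_CUBIC))
for q in ("strap_tip","brick_top"):
    for d in env.place_of(q,"top")[:1]: print(q,d["conf"],toH(ray("top",d["pixel"],66 if q=="strap_tip" else 26)).round(1))
B=lambda x,y:tuple(((proj("top",[[*toW(x,y),46]])[0]-[210,190])*8).round())
print([B(x,y) for x,y in((-10,45),(-10,-45),(140,-45),(140,45))])
E
```

```text
strap_tip 0.9 [60.1 -2.1]
brick_top 0.72 [149.6 -12.7]
[(np.float64(613.0), np.float64(511.0)), (np.float64(671.0), np.float64(265.0)), (np.float64(260.0), np.float64(169.0)), (np.float64(197.0), np.float64(413.0))]
```

View pics/c17.png

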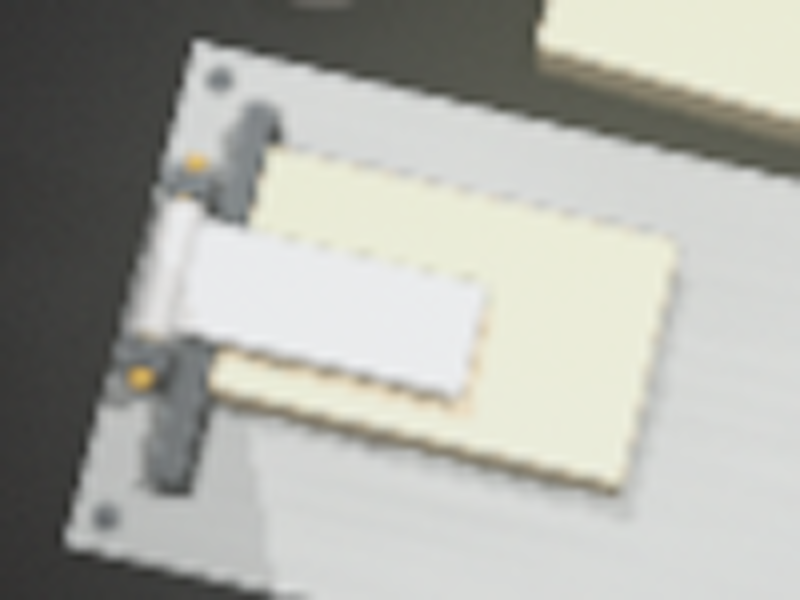

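```bash
python3 -c "
from cell import env
print(env.job_done())"
```

```text
the job is handed in; nothing more can be done
None
```

The job is done and handed in at about 15 s on the robot's clock, well under the 62 s limit. I got no verdict back.

- **Brick toppled:** I pushed the standing brick over from behind, near its top. It fell flat towards the stop, about 6° off square.
- **Brick pushed home:** With two fingers on its rear end I slid it along the plate until the force jumped to 36 N, where the geometry predicted the stop. I then backed off.
- **Hold-down flipped:** With the fingers closed I pushed the arm past upright from behind the stop. It fell onto the brick, and I moved the gripper clear.

**Last checks:**
- The final top picture shows the brick flush and square against the stop, about 8 mm off the centre line.
- The hold-down lies level on the brick.
- The slug, crucible and spare brick look unmoved, and the tool force is about zero.
- I could not measure the contact force on the brick directly.

**What failed or disagreed:**
- The visible fingertips sit about 29 mm behind the reported TCP. My first push therefore passed just over the brick without touching it, and I allowed for the offset after that.
- The drive tool refused three moves because their rows left out some numbers; I sent them again in full.
- In the final top view the network placed `brick_top` about 10 mm beyond the stop face, and `strap_tip` about 9 mm short of where it should lie. I took these as network error, since the force jump and the picture agree with the brick being flush.

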